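# Set the mould clamp and hold its spring jaw open

## Robot

A 6-joint arm with a two-finger parallel gripper is mounted at the origin on the work surface. World frame = base frame: x ahead of the robot, y to its left, z up, the work surface at z = 0. Lengths are in m, angles in rad, forces in N, time in s.
With the tool pointing down it reaches from about 0.35 to 0.85 m from the base axis. Payload 8.1 kg.
Tool frame: the origin (TCP) lies between the finger pads, 19 mm behind the fingertips; this is the grasp point; z points along the fingers, y is the line along which they close (so a half turn about z gives the same grasp; the last joint's range is limited). The gripper opens to 93 mm and grips with 3 to 60 N. Pads are 15 mm wide; open, the fingers measure 128 mm over their backs; the gripper's body (75 mm by 188 mm) begins 65 mm behind the grasp point.
Start: joints at [-1.31, 0.13, 1.488, -0, 1.523, -0.085], TCP at [0.203, -0.564, 0.237] pointing down, gripper open.
Joint ranges: [-2.96, 2.96], [-0.89, 2.26], [0.02, 2.5], [-1.34, 4.48], [0, 2.73], [-2.66, 2.66]. Speed limits (rad/s): [2.39, 2.39, 2.79, 3.14, 3.14, 3.14].

## Interface

Orientations are given as a rotation vector (axis times angle).
In Python, from plant import robot, status, read_camera gives the robot as it stands (robot), with the cameras as plain functions and the readings (status).
- The arm moves only by the tool run_rows, called as name(argument=value, ...) on one line, values as JSON. Schema: {"type":"object","properties":{"segments":{"type":"array","items":{"type":"array","items":{"type":"number"},"minItems":5,"maxItems":5},"minItems":1,"maxItems":20},"grip_n":{"type":"number"},"only":{"type":"string"},"quiet":{"type":"boolean"},"lines":{"type":"string"}},"required":["segments"],"additionalProperties":false}. segments is a list of rows, 1 to 20 of them, each of 5 numbers: the finger opening in m, then dx, dy, dz in shares of the most that a row can go, 1 being 50 mm, then a turn about the tool's z in fractions of the full range, 1 being 90 degrees; each row shifts and turns the commanded pose from where the row before left it, along the tool's axes as they then stand; what a row does not reach is not made up. A row lasts 1/10 s, in which the tool goes at most 0.05 m and 0.15 rad, less where a joint would pass 70% of its speed; a pose out of reach is approached as far as the arm can. The fingers move at their own pace and stop on an object; grip_n is the grip in N (left out, the last holds). Time passes only in rows, so rows that do not move let the fingers close. The tool returns the time, the measured TCP pose, the force, the opening and the grip force at its end. only (a regular expression) keeps the lines of the reply that match it, lines (a string "A,B") keeps lines A to B, and quiet returns only ok. Shift and turn numbers lie between -1 and 1, and a call with a number outside is refused. Input that does not fit is refused with a message, and nothing moves.
- status.read_state(): the state, without advancing time (a new reading comes with each control period).
- read_camera(name): name is "scene" or "top" or "wrist"; returns a dict with "image" (420x560x3 uint8, red, green, blue), "fx", "fy", "cx", "cy" (pixels), "R" (3x3) and "t" (3): a world point X has camera coordinates R X + t. Camera axes: x right, y down, z forward; pixel columns grow to the right and rows downward; lengths in m; the calibration is good to about 2 mm. The wrist camera is an equidistant fisheye: a pixel r from the principal point sees the ray r / f radians off the axis. A picture is of the moment at which its call begins. There is no depth.
- robot.close_job(): hands the job in; it is judged then, once.
The state is a dict: "t": time; "q": joint angles; "dq": joint speeds; "joint_torque": joint torques, N m; "tool_pos": TCP position; "orientation": TCP orientation; "force": force on the tool from outside, world axes, zero at the start; "wrist_torque": the same for the moment, N m; "opening": finger opening in m; "gripper_force": force on a finger pad.
Only numpy, scipy, OpenCV 4.12 (cv2) and the standard library are available. Lean on these libraries where they do the work, as an engineer would, in place of code of your own. Each camera call takes 0.05 s, during which the arm holds its last target. There are 200 camera calls.

## Task

The mould clamp has to be made ready for a mould to be dropped in: turn its black knob until the red pointer of the stop plate lines up with the green tab (not the blue one). Then grip the yellow handle of the spring jaw, pull the jaw out until its own red pointer lines up with the orange tab, and keep it there: the program finishes while still gripping the handle and holding the jaw at the mark against its spring. Leave the stop on the green tab, and the other things on the bench where they are.

Things in the scene. Friction and masses are not known exactly. Their poses are not given: they have to be found in the camera images.
- clamp: Mould clamp, fixed to the bench: plate 170 (x) by 430 mm (y), top 12 mm above the bench. Origin on the bench at the middle; y runs along it. In y, mm: blue end block -207 (38 high), jaw handle -118 and jaw plate -30 when home, stop plate about +40 (both plates up to 55 above the bench), knob +140, all at x 0. A paper scale runs along y at x +66, tabs beside it at x +82.
- knob_grip (a point): Middle of the round black knob on its vertical axis, 62 mm above the bench: the height to grip. The knob is 42 mm across and 34 mm high (42 to 76 mm above the bench), standing on a blue block whose top is at 38 mm; nothing higher than its block within 70 mm of its axis. It can be gripped at any yaw.
- knob (a joint): Angle of the knob (rad), positive counter-clockwise seen from above, limits -3.4 to 3.4. It drives the stop plate through a rack: +1 rad moves the stop 10 mm along the clamp's +y. It stays where it is left (friction about 0.06 N m).
- stop_pointer (a point): Tip of the red pointer (5 mm wide) of the stop plate, on the paper scale, 17 mm above the bench. Moves along the clamp's y with the knob. It is lined up when its y in the clamp's frame equals that of the tab's centre.
- green_tab: Green tab, 24 x 8 x 10 mm (its x, y, z), fixed at the scale's outer edge: the mark for the stop. Origin: its underside, 12 mm above the bench, centred in its y (3 mm off centre in x); axes as the clamp's. It may lie on either side of the stop pointer, 10 to 28 mm away.
- blue_tab: Blue tab, the same shape: the mark for another mould, not to be used; it lies on the other side of the stop pointer.
- orange_tab: Orange tab, the same shape: the mark for the spring jaw, 30 to 52 mm toward -y from where the jaw pointer starts. Axes as the clamp's.
- jaw_handle (a point): Yellow handle of the spring jaw: a bar 84 mm long (along the clamp's x), 14 mm wide (y) and 18 mm high on two short posts (8 mm wide, 16 mm either side of the middle). This point: middle of the bar, 64 mm above the bench; its underside is 55 mm above the bench, and the steel slide under it has its top at 24 mm. Pinch it from above with the fingers closing along the clamp's y. Axes as the clamp's.
- jaw: The whole spring jaw: upright steel jaw plate 110 x 8 x 42 mm with its slide, yellow handle and red pointer. Origin: under the jaw plate, at bench height; the handle lies 88 mm toward -y of it. Axes as the clamp's.
- jaw_pointer (a point): Tip of the red pointer (5 mm wide) of the jaw plate, on the paper scale, 17 mm above the bench. It moves with the handle and lies 88 mm toward +y from it.
- jaw_slide (a joint): How far the jaw is pulled out from home (m), 0 to 0.070, growing toward the clamp's -y. A spring pulls it back to 0: 3.6 N at home, growing by 1.2 N per 10 mm; it goes home when let go.
- mould: Bystander, loose, to be left alone: red-brown silicone mould sheet, 90 x 140 x 29 mm, with six domes. Origin: centre of its underside.
- tape_roll: Bystander, loose, to be left alone: roll of brown tape standing flat, 90 mm across, 48 mm high. Origin: centre of its underside.
- mixing_cup: Bystander, loose, to be left alone: clear plastic cup, 70 mm across the rim, 95 mm high. Origin: centre of its underside.
- small_cup: Bystander, loose, to be left alone: grey plastic cup, 50 mm across the rim, 55 mm high. Origin: centre of its underside.
- tub: Bystander, loose, to be left alone: white open plastic tub, 100 x 120 x 55 mm. Origin: centre of its underside.
- resin_dome: Bystander, loose, to be left alone: red cast resin dome, 60 mm across, 29 mm high. Origin: centre of its underside.
- hardener: Bystander, loose, to be left alone: white bottle, 66 mm across, 170 mm high. Origin: centre of its underside.

How it is judged:
On the way, in this order (a step that is already met when the one before it is completed fails the run):
1. the stop pointer stands at the green tab (y of stop_pointer in the frame of green_tab between -0.003 and 0.003 m), for 0.3 s.
2. the gripped jaw is pulled out to the orange tab with the stop still at the green tab (all of step 1 and y of jaw_pointer in the frame of orange_tab between -0.004 and 0.004 m and distance between the grasp point and jaw_handle below 0.045 m and contact force between the fingers and jaw above 3 N), for 0.5 s.
At the end, for the whole second after the job is handed in: The stop pointer is within 3 mm of the green tab's centre along the clamp, the jaw pointer is within 4 mm of the orange tab's centre, the jaw is still, and the fingers hold its yellow handle (TCP within 45 mm of the bar's middle, contact force on the jaw more than 3 N) to the end (all of step 2 and velocity of joint jaw_slide between -0.01 and 0.01 m/s); the arm keeps its last pose, push and grip.
It fails at once if a bystander is moved by more than 20 mm (distance of any of mould, tape_roll, mixing_cup, small_cup, tub, resin_dome, hardener from where it was at the start of the episode above 0.02 m).
It also fails if it takes over 72 s, if anything falls off the work surface, if the arm or the gripper's body presses on something with over 40 N, if the wrist force passes 120 N, or if a joint passes its speed limit or range.

## Working session

There is one attempt and no reset: what is moved stays moved. The work goes in short steps, Python scripts to look and compute and a tool call to move; the robot and the scene stay as the last step left them, time stands still between calls to the robot, and variables do not carry over. Pictures are saved under pics/ and viewed, at most 10 in all, crops included, and the job is handed in when it is done.

```bash
ls; mkdir -p pics
```

Run:
```python
from plant import robot, status, read_camera
import cv2,json,numpy as np
for n in ("scene","top"):
    c=read_camera(n); cv2.imwrite(f"pics/{n}0.png",c["image"][:,:,::-1])
    print(n,c["fx"],c["fy"],c["cx"],c["cy"],np.round(c["R"],4).tolist(),np.round(c["t"],4).tolist())
s=status.read_state(); print(s["t"],s["tool_pos"],s["orientation"],s["opening"])
```

```text
pics
plant.py
scene 411.1310368558608 411.1310368558608 281.56462974578096 198.57707206715156 [[0.4249, 0.9052, 0.0031], [0.6304, -0.2935, -0.7186], [-0.6496, 0.3073, -0.6954]] [-0.18, -0.3336, 1.3133]
top 410.36617667709817 410.36617667709817 288.45583086382265 217.42794127873313 [[-0.0225, -0.9997, 0.0028], [-0.9914, 0.022, -0.1287], [0.1286, -0.0056, -0.9917]] [-0.0855, 0.584, 0.895]
0.1 [ 0.20326763 -0.56400198  0.2364828 ] [-3.09310298e+00 -5.40236974e-01  2.73500806e-04] 0.09303581568006557
```

View pics/top0.png

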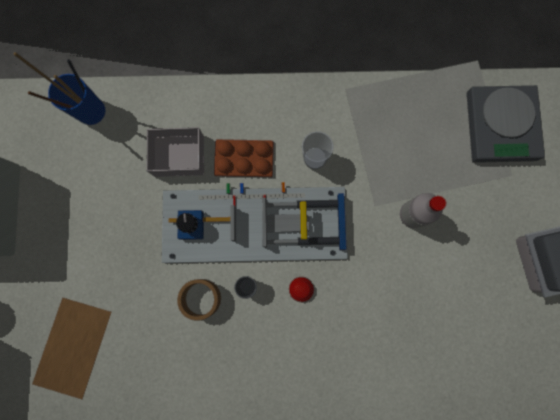

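View pics/scene0.png

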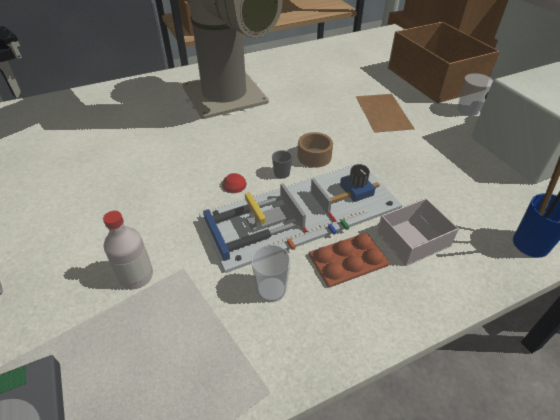

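The top view shows the clamp lying nearly along world y: knob at about (190,223), yellow handle (305,221), tabs green (229,188), blue (242,188) and orange (283,188). The scene view shows the same layout, with the knob at (359,175) and handle at (256,208). I'll enlarge both.

Run:
```python
import cv2
a=cv2.imread("pics/top0.png")[175:275,155:355]; b=cv2.imread("pics/scene0.png")[155:270,195:410]
g=lambda i,f:cv2.convertScaleAbs(cv2.resize(i,None,fx=f,fy=f,interpolation=cv2.INTER_CUBIC),alpha=1.3)
cv2.imwrite("pics/topc.png",g(a,4)); cv2.imwrite("pics/scenec.png",g(b,3.7))
```

```text
(no output)
```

View pics/topc.png

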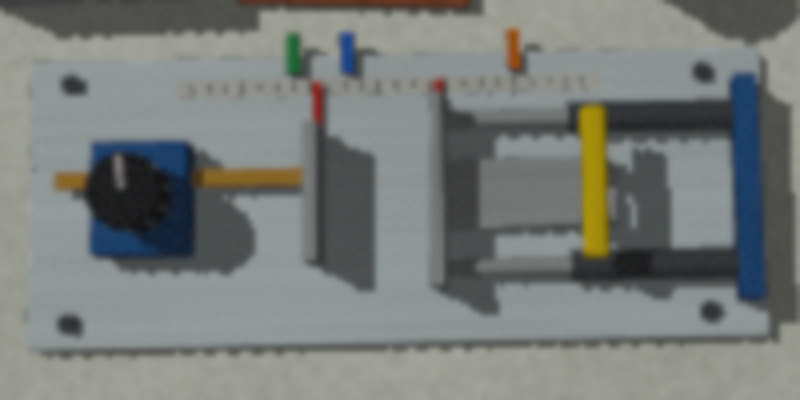

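View pics/scenec.png

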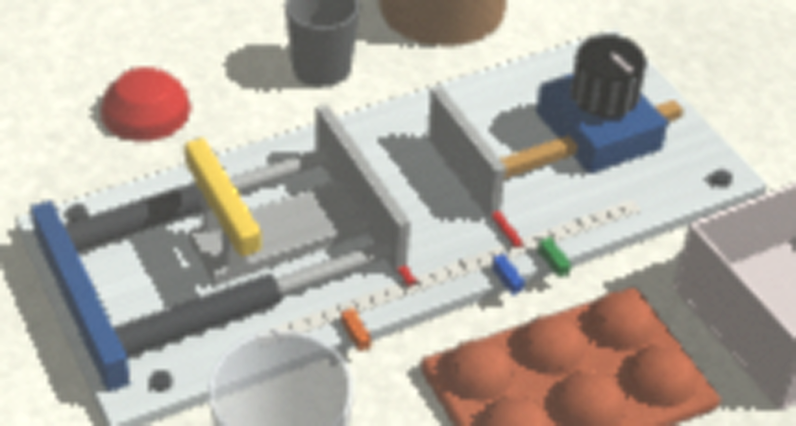

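The crops show, in top-crop pixels: green tab (293,54), blue (347,54), orange (513,50), stop pointer tip (317,86), jaw pointer tip (438,84), handle (593,180), knob top (122,187). Green lies on the knob side (+y) of the stop pointer. Now I'll triangulate.

Create h.py:
```python
import numpy as np
from scipy.optimize import least_squares
def ray(c,uv,fish=False):
    x=np.array([(uv[0]-c["cx"])/c["fx"],(uv[1]-c["cy"])/c["fy"],1.])
    if fish:
        r=np.hypot(x[0],x[1]); x=np.array([x[0]/r*np.sin(r),x[1]/r*np.sin(r),np.cos(r)])
    R=np.array(c["R"]); return -R.T@np.array(c["t"]), R.T@(x/np.linalg.norm(x))
def atz(c,uv,z,fish=False):
    o,d=ray(c,uv,fish); return o+d*(z-o[2])/d[2]
def tri(rays):
    A=sum(np.eye(3)-np.outer(d,d) for o,d in rays); b=sum((np.eye(3)-np.outer(d,d))@o for o,d in rays)
    p=np.linalg.solve(A,b); return p,[np.linalg.norm((np.eye(3)-np.outer(d,d))@(p-o))*1000 for o,d in rays]
```

Run:
```python
from h import *
from plant import robot, status, read_camera
T,S=read_camera("top"),read_camera("scene")
tp=lambda u,v:(155+(u+.5)/4-.5,175+(v+.5)/4-.5)
sp=lambda u,v:(195+(u+.5)/3.7-.5,155+(v+.5)/3.7-.5)
P={"handle_top":((593,180),(222,191)),"knob_top":((122,187),(610,60)),"stop_tip":((317,86),(518,243)),"jaw_tip":((438,84),(411,282)),
"green":((293,52),(555,252)),"blue":((347,52),(508,270)),"orange":((513,48),(355,326)),"endTop":((743,75),(117,360)),"endBot":((751,297),(46,206))}
np.set_printoptions(precision=4,suppress=True)
for k,(a,b) in P.items(): print(k,*tri([ray(T,tp(*a)),ray(S,sp(*b))]))
Z={"handle_top":.073,"knob_top":.076,"stop_tip":.017,"jaw_tip":.017,"green":.02,"blue":.02,"orange":.02}
for k,z in Z.items(): print(k,"top@z",atz(T,tp(*P[k][0]),z)[:2],"scene@z",atz(S,sp(*P[k][1]),z)[:2])
for uv in ((33,62),(30,350),(758,50),(770,340)): print("corner",atz(T,tp(*uv),.012)[:2])
```

```text
handle_top [ 0.5721 -0.1307  0.0689] [np.float64(0.8871270080931726), np.float64(0.8871270080930969)]
knob_top [0.5729 0.1256 0.0745] [np.float64(1.4621938965350014), np.float64(1.4621938965349428)]
stop_tip [0.6374 0.0275 0.0179] [np.float64(0.27572636154805985), np.float64(0.27572636154801927)]
jaw_tip [ 0.6372 -0.0432  0.017 ] [np.float64(0.3644249407458767), np.float64(0.3644249407457763)]
green [0.6568 0.0405 0.0232] [np.float64(0.42950088814851617), np.float64(0.42950088814860893)]
blue [0.6564 0.0093 0.0219] [np.float64(0.3333103007075883), np.float64(0.33331030070760187)]
orange [ 0.6566 -0.088   0.0215] [np.float64(0.8697648933344425), np.float64(0.8697648933343646)]
endTop [ 0.6351 -0.2192  0.0365] [np.float64(0.27898796402294845), np.float64(0.27898796402292775)]
endBot [ 0.5081 -0.2185  0.0353] [np.float64(0.18798221699284925), np.float64(0.1879822169928926)]
handle_top top@z [ 0.5719 -0.1297] scene@z [ 0.5756 -0.133 ]
knob_top top@z [0.5733 0.1266] scene@z [0.574  0.1229]
stop_tip top@z [0.6377 0.0279] scene@z [0.6366 0.0277]
jaw_tip top@z [ 0.6374 -0.0429] scene@z [ 0.6371 -0.0436]
green top@z [0.6577 0.0414] scene@z [0.6543 0.042 ]
blue top@z [0.657  0.0098] scene@z [0.6549 0.01  ]
orange top@z [ 0.6572 -0.0872] scene@z [ 0.6552 -0.0883]
corner [0.6567 0.1955]
corner [0.488  0.1944]
corner [ 0.6545 -0.2317]
corner [ 0.4842 -0.2318]
```

The clamp is almost aligned with world (yaw about 0.007 rad). The stop needs about +13.5 mm, so the knob turns about +1.35 rad, and the jaw needs about −44.5 mm. I'll move above the knob and check it with the wrist camera.

Careful with the scale: shifts go in shares of 50 mm and turns go in shares of 90 degrees. That gives: 0.029 m is 0.58, -0.026 m is -0.52.

run_rows(segments=[[0.093,0.58,-0.52,0,0],[0.093,0.58,-0.52,0,0],[0.093,0.58,-0.52,0,0],[0.093,0.58,-0.52,0,0],[0.093,0.58,-0.52,0,0],[0.093,0.58,-0.52,0,0],[0.093,0.58,-0.52,0,0],[0.093,0.58,-0.52,0,0],[0.093,0.58,-0.52,0,0],[0.093,0.58,-0.52,0,0],[0.093,0.58,-0.52,0,0],[0.093,0.58,-0.52,0,0],[0.093,0.58,-0.52,0,0],[0.093,0.58,-0.52,0,0],[0.093,0.58,-0.52,0,0],[0.093,0.58,-0.52,0,0],[0.093,0.58,-0.52,0,0],[0.093,0.58,-0.52,0,0],[0.093,0.58,-0.52,0,0],[0.093,0,0,0,0]], grip_n=30)

```text
t: 2.2
tool_pos: [0.5552, 0.0909, 0.2368]
orientation: [-3.092, -0.546, 0.0]
force: [-0.3, -0.2, 0.3]
opening: 0.0931
gripper_force: 0.0
```

Run:
```python
from plant import robot, status, read_camera
import cv2,numpy as np
c=read_camera("wrist"); cv2.imwrite("pics/w1.png",c["image"][:,:,::-1])
print(c["fx"],c["cx"],c["cy"],np.round(c["R"],4).tolist(),np.round(c["t"],4).tolist()); s=status.read_state(); print(s["tool_pos"],s["orientation"],s["q"])
```

```text
325.19226210127806 274.72218772014344 211.51397364068242 [[0.343, -0.9393, -0.0015], [-0.9117, -0.3332, 0.2405], [-0.2264, -0.0811, -0.9706]] [-0.104, 0.5086, 0.5222]
[0.55448153 0.0889426  0.23671704] [-3.09355427e+00 -5.45328563e-01  1.81885391e-03] [6.76141069e-02 2.82646984e-02 1.59707694e+00 2.15423509e-04
 1.51743878e+00 1.28942609e+00]
```

View pics/w1.png

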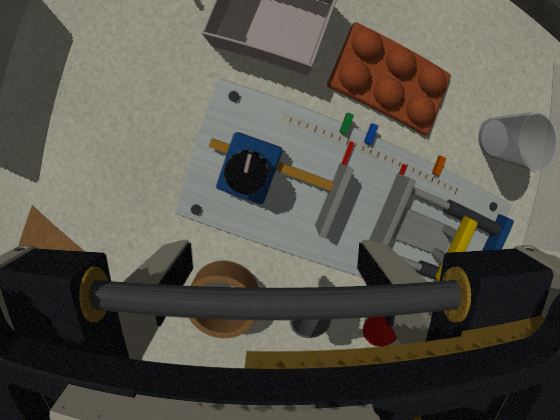

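The wrist view shows the knob top at about (247,171), stop pointer tip (352,145), green tab (348,123), orange tab (440,165). I'll use these as a third view.

Run:
```python
from h import *
from plant import robot, status, read_camera
c=read_camera("wrist"); T=read_camera("top"); S=read_camera("scene")
np.set_printoptions(precision=4,suppress=True)
for k,uv,z in (("knob",(247,171),.076),("stop",(352.5,143.5),.017),("green",(347.5,123),.02),("blue",(371.5,133.5),.02),("orange",(440,165),.02),("jaw",(404.5,166),.017)): print(k,atz(c,uv,z,True))
t=(155+122.5/4-.5,175+187.5/4-.5); s=(195+610.5/3.7-.5,155+60.5/3.7-.5)
print(tri([ray(T,t),ray(S,s),ray(c,(247,171),True)]))
```

```text
knob [0.5732 0.1247 0.076 ]
stop [0.6368 0.0251 0.017 ]
green [0.6562 0.0397 0.02  ]
blue [0.6559 0.0091 0.02  ]
orange [ 0.6564 -0.0888  0.02  ]
jaw [ 0.6368 -0.0452  0.017 ]
(array([0.573 , 0.1252, 0.0748]), [np.float64(1.6663334909594012), np.float64(1.2893743633166035), np.float64(0.4339089799597035)])
```

To row units: 0.03 m is 0.6, 0.015 m is 0.3.

run_rows(segments=[[0.093,0.3,-0.28,0.4,0],[0.093,0.3,-0.28,0.4,0],[0.093,0,0,0.6,0],[0.093,0,0,0.6,0],[0.093,0,0,0.6,0],[0.093,0,0,0.6,0],[0.093,0,0,0.294,0],[0.093,0,0,0,0],[0.093,0,0,0,0]], grip_n=30)

```text
t: 3.3
tool_pos: [0.5737, 0.123, 0.0639]
orientation: [3.095, 0.539, 0.002]
force: [0.4, 0.4, 0.3]
opening: 0.0929
gripper_force: 0.0
```

run_rows(segments=[[0.03,0,0,0,0],[0.03,0,0,0,0],[0.03,0,0,0,0],[0.03,0,0,0,0],[0.03,0,0,0,0],[0.03,0,0,0,0],[0.03,0,0,0,0],[0.03,0,0,0,0]], grip_n=30)

```text
t: 4.1
tool_pos: [0.5717, 0.1275, 0.0628]
orientation: [-3.088, -0.541, 0.002]
force: [-7.2, 17.4, 2.6]
opening: 0.0413
gripper_force: 30.0
```

To row units: -0.003 m is -0.06.

run_rows(segments=[[0.03,0,-0.06,0,0],[0.03,0,0,0,0],[0.03,0,0,0,0]], grip_n=30)

```text
t: 4.4
tool_pos: [0.5716, 0.1277, 0.0628]
orientation: [-3.093, -0.541, 0.001]
force: [-3.3, 6.6, 2.1]
opening: 0.0415
gripper_force: 30.0
```

To row units: -0.0015 m is -0.03, -0.1 rad is -0.0637.

run_rows(segments=[[0.03,0,-0.03,0,0],[0.03,0,0,0,-0.0637],[0.03,0,0,0,-0.0637],[0.03,0,0,0,-0.0637],[0.03,0,0,0,-0.0637],[0.03,0,0,0,-0.0637],[0.03,0,0,0,-0.0637],[0.03,0,0,0,-0.0637],[0.03,0,0,0,-0.0637],[0.03,0,0,0,-0.0637],[0.03,0,0,0,-0.0637],[0.03,0,0,0,-0.0637],[0.03,0,0,0,-0.0637],[0.03,0,0,0,-0.0637],[0.03,0,0,0,0],[0.03,0,0,0,0],[0.03,0,0,0,0]], grip_n=30)

```text
t: 6.1
tool_pos: [0.5717, 0.1277, 0.0628]
orientation: [2.139, 2.301, 0.0]
force: [0.5, 2.0, -0.1]
opening: 0.0417
gripper_force: 30.0
```

Run:
```python
from plant import robot, status, read_camera
import cv2,numpy as np
c=read_camera("top"); a=c["image"][:,:,::-1]; 
s=read_camera("scene")["image"][:,:,::-1]
A=cv2.resize(a[178:208,210:300],None,fx=8,fy=8,interpolation=cv2.INTER_CUBIC); B=cv2.resize(s[200:260,275:365],None,fx=6,fy=6,interpolation=cv2.INTER_CUBIC)
o=np.zeros((600,720,3),np.uint8); o[:240]=A; o[240:600,:540]=B
cv2.imwrite("pics/chk1.png",o)
```

```text
(no output)
```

View pics/chk1.png

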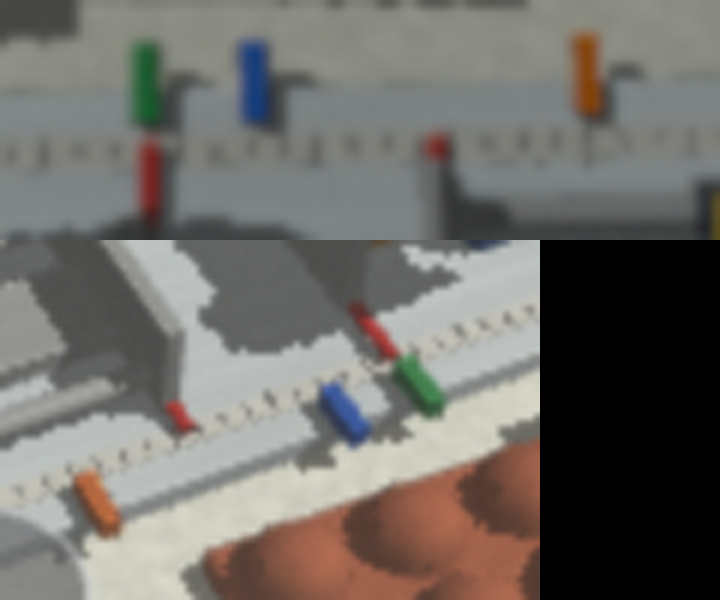

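The crop shows the pointer at (151,142) nearly under the green tab at (147,85), about 1 mm short. I'll refine with colour centroids in both views.

Create m.py:
```python
from h import *
from plant import robot, status, read_camera
import cv2
np.set_printoptions(precision=4,suppress=True)
BOX={"top":(178,205,215,300),"scene":(200,265,275,370)}
def meas(n,verbose=True):
    c=read_camera(n); r0,r1,u0,u1=BOX[n]; f=6
    im=cv2.resize(c["image"][r0:r1,u0:u1],None,fx=f,fy=f,interpolation=cv2.INTER_CUBIC)
    h=cv2.cvtColor(im,cv2.COLOR_RGB2HSV).astype(int); H,S,V=h[...,0],h[...,1],h[...,2]; out={}
    M={"green":(H>45)&(H<85),"orange":(H>8)&(H<18)&(S>190),"blue":(H>100)&(H<125),"red":((H<5)|(H>174))&(S>140)}
    for k,m in M.items():
        m=m&(S>120)&(V>50); N,L,st,ce=cv2.connectedComponentsWithStats(m.astype(np.uint8))
        for i in range(1,N):
            if st[i,4]<100: continue
            u,v=(ce[i]+.5)/f-.5; p=atz(c,(u+u0,v+r0),.017 if k=="red" else .019)
            out.setdefault(k,[]).append(p[:2]); verbose and print(n,k,st[i,4],(u+u0).round(1),(v+r0).round(1),p[:2])
    return out
if __name__=="__main__": meas("top"); meas("scene")
```

```bash
python3 m.py
```

```text
top green 677 227.9 188.6 [0.6556 0.0415]
top orange 450 283.0 187.2 [ 0.656  -0.0875]
top blue 939 241.4 188.1 [0.6561 0.0098]
top red 444 228.5 199.9 [0.6291 0.0406]
scene green 173 345.1 223.6 [0.6562 0.0421]
scene blue 992 332.1 228.2 [0.6559 0.01  ]
scene red 413 337.3 215.4 [0.6265 0.0405]
scene red 229 304.4 228.9 [ 0.631  -0.0435]
```

To row units: -0.06 rad is -0.0382.

run_rows(segments=[[0.03,0,0,0,-0.0382],[0.03,0,0,0,-0.0318],[0.03,0,0,0,0],[0.03,0,0,0,0],[0.03,0,0,0,0]], grip_n=30)

```text
t: 6.8
tool_pos: [0.5716, 0.1277, 0.0628]
orientation: [2.008, 2.416, 0.0]
force: [1.2, 0.9, -0.9]
opening: 0.0415
gripper_force: 30.0
```

```bash
python3 m.py | grep -E "green|red"
```

```text
top green 691 227.9 188.6 [0.6556 0.0415]
top red 393 228.0 199.6 [0.6297 0.0416]
scene green 113 344.6 223.1 [0.6543 0.0421]
scene red 428 337.9 215.4 [0.627  0.0417]
scene red 227 304.4 228.9 [ 0.631  -0.0436]
```

run_rows(segments=[[0.093,0,0,0,0],[0.093,0,0,0,0],[0.093,0,0,0,0],[0.093,0,0,0,0],[0.093,0,0,0,0],[0.093,0,0,-0.6,0],[0.093,0,0,-0.8,0],[0.093,0,0,-0.8,0],[0.093,0,0,-0.6,0],[0.093,0,0,0,0],[0.093,0,0,0,0]])

```text
t: 8.0
tool_pos: [0.572, 0.1278, 0.2035]
orientation: [2.006, 2.416, 0.002]
force: [-0.2, 0.4, -0.3]
opening: 0.0928
gripper_force: 0.0
```

```bash
python3 m.py
```

```text
top green 664 227.9 188.5 [0.6557 0.0414]
top orange 451 283.0 187.2 [ 0.656  -0.0875]
top blue 942 241.4 188.1 [0.6561 0.0098]
top red 478 228.0 200.3 [0.6281 0.0417]
scene blue 955 332.1 228.2 [0.6559 0.01  ]
scene red 492 337.3 214.7 [0.6244 0.0416]
scene red 222 304.4 228.9 [ 0.631  -0.0436]
```

The stop sits within about 0.4 mm of the green tab. Next I'll turn so the fingers close along y and go above the handle.

To row units: 0.11 rad is 0.07.

run_rows(segments=[[0.093,0,0,0,0.07],[0.093,0,0,0,0.07],[0.093,0,0,0,0.07],[0.093,0,0,0,0.07],[0.093,0,0,0,0.07],[0.093,0,0,0,0.07],[0.093,0,0,0,0.07],[0.093,0,0,0,0.07],[0.093,0,0,0,0.07],[0.093,0,0,0,0.07],[0.093,0,0,0,0.07],[0.093,0,0,0,0.07],[0.093,0,0,0,0.07],[0.093,0,0,0,0.07],[0.093,0,0,0,0.07],[0.093,0,0,0,0.07]])

```text
t: 9.7
tool_pos: [0.5703, 0.1276, 0.2002]
orientation: [3.141, -0.014, -0.006]
force: [-0.6, -0.4, 0.5]
opening: 0.0931
gripper_force: 0.0
```

run_rows(segments=[[0.093,0,0.6,0,0],[0.093,0,0.6,0,0],[0.093,0,0.6,0,0],[0.093,0,0.6,0,0],[0.093,0,0.6,0,0],[0.093,0,0.6,0,0],[0.093,0,0.6,0,0],[0.093,0,0.6,0,0],[0.093,-0.02,0.36,0,0],[0.093,0,0,0,0],[0.093,0,0,0,0]])

```text
t: 10.8
tool_pos: [0.5686, -0.1299, 0.201]
orientation: [-3.14, 0.008, 0.004]
force: [0.5, -0.6, 0.3]
opening: 0.093
gripper_force: 0.0
```

Run:
```python
from plant import robot, status, read_camera
import cv2
from h import *
c=read_camera("wrist"); cv2.imwrite("pics/w2.png",c["image"][:,:,::-1]); print(status.read_state()["tool_pos"])
```

```text
[ 0.56884014 -0.12939368  0.20132584]
```

View pics/w2.png

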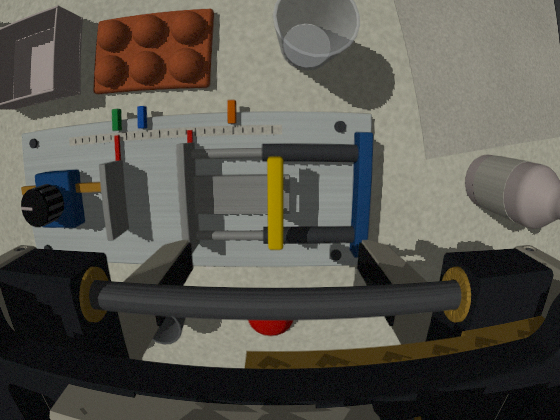

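The bar runs from (275,156) to (275,250), midway between the fingers (u≈275). I'll check its position with this view.

Run:
```python
from plant import robot, status, read_camera
from h import *
c=read_camera("wrist"); T=read_camera("top"); S=read_camera("scene")
for uv in ((275,156),(275,250)): print(atz(c,uv,.073,True))
t=(155+593.5/4-.5,175+180.5/4-.5); s=(195+222.5/3.7-.5,155+191.5/3.7-.5)
m=(atz(c,(275,156),.073,True)+atz(c,(275,250),.073,True))/2; o=-np.array(c["R"]).T@c["t"]; d=(m-o)/np.linalg.norm(m-o)
print(tri([ray(T,t),ray(S,s),(o,d)]),m)
```

```text
[ 0.61497857 -0.12888158  0.073     ]
[ 0.5306126  -0.12858609  0.073     ]
(array([ 0.57188088, -0.13002574,  0.06862689]), [np.float64(0.5286649234606523), np.float64(1.4888811757248026), np.float64(1.3012783799372185)]) [ 0.57279559 -0.12873383  0.073     ]
```

To row units: 0.03 m is 0.6, 0.003 m is 0.06.

run_rows(segments=[[0.093,0.06,0,0.4,0],[0.093,0,0,0.6,0],[0.093,0,0,0.6,0],[0.093,0,0,0.6,0],[0.093,0,0,0.54,0],[0.093,0,0,0,0],[0.093,0,0,0,0]], grip_n=30)

```text
t: 11.7
tool_pos: [0.5723, -0.1296, 0.0659]
orientation: [-3.141, 0.005, 0.001]
force: [-1.1, -0.3, -0.1]
opening: 0.0929
gripper_force: 0.0
```

run_rows(segments=[[0.005,0,0,0,0],[0.005,0,0,0,0],[0.005,0,0,0,0],[0.005,0,0,0,0],[0.005,0,0,0,0],[0.005,0,0,0,0],[0.005,0,0,0,0],[0.005,0,0,0,0],[0.005,0,0,0,0],[0.005,0,0,0,0]], grip_n=30)

```text
t: 12.7
tool_pos: [0.5724, -0.1302, 0.0657]
orientation: [-3.142, 0.007, 0.0]
force: [0.2, 0.1, 0.3]
opening: 0.0174
gripper_force: 0.0
```

```bash
python3 m.py | grep -E "top|red"
```

```text
top green 682 227.9 188.5 [0.6559 0.0414]
top blue 948 241.4 188.1 [0.6561 0.0098]
top red 482 228.0 200.3 [0.6281 0.0416]
scene red 487 337.3 214.7 [0.6244 0.0416]
scene red 221 304.4 228.9 [ 0.6309 -0.0436]
```

run_rows(segments=[[0.005,0,0,0,0],[0.005,0,0,0,0],[0.005,0,0,0,0],[0.005,0,0,0,0]], grip_n=30)

```text
t: 13.2
tool_pos: [0.5724, -0.1302, 0.0657]
orientation: [-3.141, 0.007, 0.0]
force: [-0.4, 0.6, -0.4]
opening: 0.014
gripper_force: 30.0
```

run_rows(segments=[[0.005,0,0.08,0,0],[0.005,0,0.1,0,0],[0.005,0,0.1,0,0],[0.005,0,0.1,0,0],[0.005,0,0.1,0,0],[0.005,0,0.1,0,0],[0.005,0,0.1,0,0],[0.005,0,0.08,0,0],[0.005,0,0.06,0,0],[0.005,0,0,0,0],[0.005,0,0,0,0],[0.005,0,0,0,0]], grip_n=30)

```text
t: 14.4
tool_pos: [0.5724, -0.1701, 0.0657]
orientation: [-3.14, 0.006, -0.0]
force: [0.4, 8.2, 2.6]
opening: 0.0135
gripper_force: 30.0
```

```bash
python3 m.py
```

Run:
```python
from plant import robot, status, read_camera
import cv2,numpy as np
a=read_camera("top")["image"][:,:,::-1]; s=read_camera("scene")["image"][:,:,::-1]
A=cv2.resize(a[178:208,210:300],None,fx=8,fy=8,interpolation=cv2.INTER_CUBIC); B=cv2.resize(s[200:260,255:365],None,fx=6,fy=6,interpolation=cv2.INTER_CUBIC)
o=np.zeros((600,720,3),np.uint8); o[:240]=A; o[240:600,:660]=B
cv2.imwrite("pics/chk2.png",o)
```

```text
top green 679 227.9 188.5 [0.6557 0.0415]
top orange 449 283.0 187.3 [ 0.6559 -0.0876]
top blue 935 241.4 188.1 [0.6561 0.0098]
top red 480 228.0 200.4 [0.628  0.0416]
scene blue 928 332.1 228.2 [0.6559 0.0101]
scene red 468 337.3 214.7 [0.6244 0.0416]
scene red 248 287.7 235.0 [ 0.6315 -0.0834]
```

View pics/chk2.png

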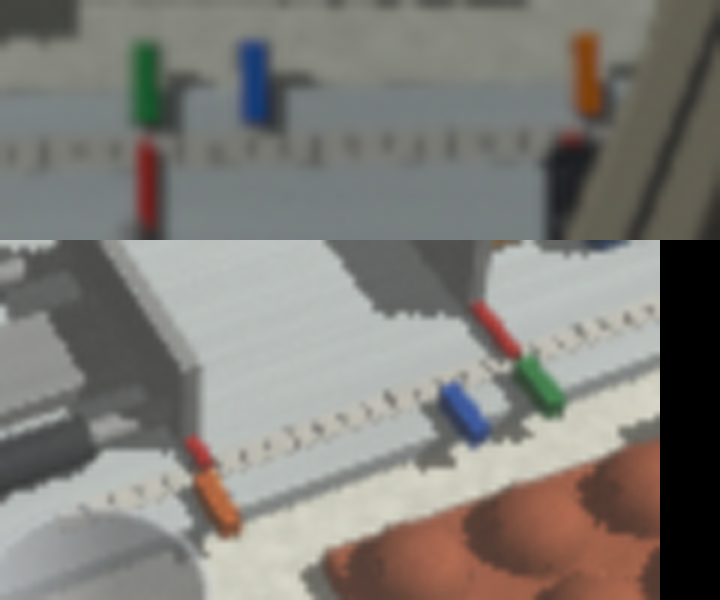

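The picture shows the stop pointer on green and the jaw pointer at (570,140), about 4.5 mm short of the orange tab (586,78). I'll pull the rest.

To row units: 0.0025 m is 0.05, 0.002 m is 0.04.

run_rows(segments=[[0.005,0,0.05,0,0],[0.005,0,0.04,0,0],[0.005,0,0,0,0],[0.005,0,0,0,0],[0.005,0,0,0,0],[0.005,0,0,0,0],[0.005,0,0,0,0],[0.005,0,0,0,0],[0.005,0,0,0,0],[0.005,0,0,0,0]], grip_n=30)

```text
t: 15.6
tool_pos: [0.5724, -0.1744, 0.0657]
orientation: [-3.139, 0.006, -0.0]
force: [1.4, 8.5, 1.2]
opening: 0.0137
gripper_force: 30.0
```

```bash
python3 m.py
```

Run:
```python
from plant import robot, status, read_camera
import cv2,numpy as np
a=read_camera("top")["image"][:,:,::-1]; s=read_camera("scene")["image"][:,:,::-1]
A=cv2.resize(a[178:208,210:300],None,fx=8,fy=8,interpolation=cv2.INTER_CUBIC); B=cv2.resize(s[200:260,255:365],None,fx=6,fy=6,interpolation=cv2.INTER_CUBIC)
o=np.zeros((600,720,3),np.uint8); o[:240]=A; o[240:600,:660]=B
cv2.imwrite("pics/chk3.png",o)
```

```text
top green 673 227.9 188.4 [0.656  0.0414]
top orange 449 283.0 187.2 [ 0.656  -0.0876]
top blue 948 241.4 188.1 [0.6561 0.0098]
top red 484 228.0 200.3 [0.628  0.0416]
scene blue 917 332.2 228.2 [0.6559 0.0101]
scene red 474 337.3 214.7 [0.6245 0.0416]
scene red 224 285.8 235.7 [ 0.6314 -0.0877]
```

View pics/chk3.png

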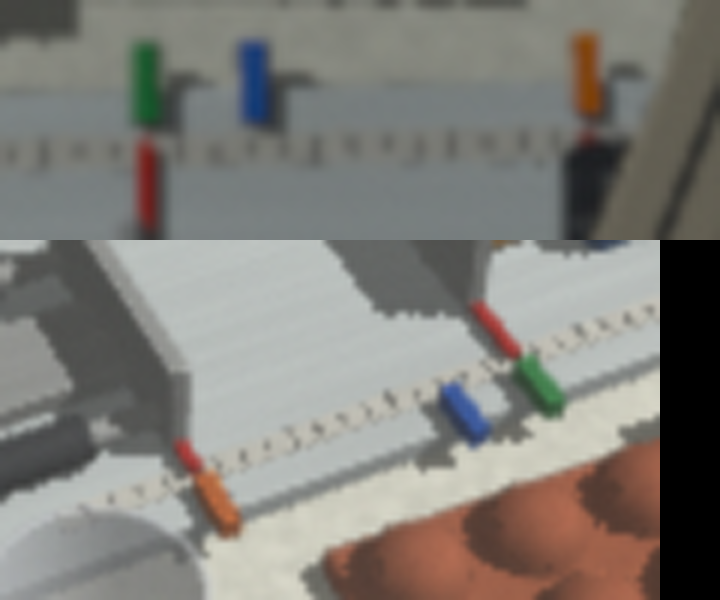

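Both pointers are lined up with their tabs: stop (148,142) under green (147,85), and jaw (586,138) under orange (586,78). The jaw is held still with 30 N, so I'm handing in.

```bash
python3 -c "
from plant import robot, status, read_camera
print(robot.close_job())"
```

```text
the job is handed in; nothing more can be done
None
```

I handed the job in at about 16 s: the stop pointer measures within about 0.5 mm of the green tab, the jaw pointer within about 1 mm of the orange tab, and the gripper holds the handle at 30 N; the hand-in returned no verdict.

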